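# Gauge a spacer and set the tweezers to its thickness

## Task

Stand the drop gauge squarely over the round spacer on the metal set-up plate, both legs on the plate and the sprung foot on the spacer, so that it reads the spacer's thickness, and leave it standing there. Then pick the sprung tweezers off their rest, lift them at least 6 cm and squeeze them until the gap between the tips is the thickness of that spacer (8 or 14 mm, the two lines on their scale); finish while still holding them up at that gap, steady. Leave the other things on the bench where they are.

Things in the scene. Friction and masses are not known exactly. Their poses are not given: they have to be found in the camera images.
- plate: Set-up plate: bare aluminium slab fixed to the bench, 160 (x) x 140 (y) x 12 mm thick, with a scribed grid. Origin at the centre of its underside; its flat top is 12 mm above the bench. One of the two spacers lies on it, near the middle.
- spacer_thin_center (a point): Centre (half-way up) of the thin spacer: loose plain aluminium disc, 28 mm across, 8 mm thick. It lies either on the set-up plate or on a bare wooden tile (60 x 60 x 12 mm) farther back: the starts differ.
- spacer_thick_center (a point): Centre (half-way up) of the thick spacer: loose plain aluminium disc, 28 mm across, 14 mm thick. It lies on whichever of plate and tile the thin one does not.
- gauge_grip (a point): Centre of the drop gauge's upright black handle: 24 x 24 mm square (sides along the gauge's x and y), 52 mm high, from 56 to 108 mm above the underside of the legs; this point is 82 mm above it, straight above the foot. The gauge weighs roughly 0.4 kg and starts upright on the bench. z up.
- gauge_base (a point): In the plane of the underside of the gauge's legs, midway between them, on the foot's axis, 82 mm below gauge_grip; z up. The gauge is a steel bridge 108 mm long in y and 30 mm in x, from 40 to 56 mm above this point, on two legs 34 (x) x 18 (y) mm that leave 72 mm clear between them in y.
- gauge_foot (a joint): How far the gauge's sprung foot (steel disc 12 mm across, midway between the legs) is pushed up, m: 0 = level with the underside of the legs, at most 0.022. With the legs on the plate and the foot on a spacer it reads the spacer's thickness (0.008 or 0.014). The spring pushes down with about 0.8 to 1 N, less than the gauge weighs, so the gauge stands by itself.
- rest: Tweezers' rest, fixed to the bench: wooden base 150 (x) x 56 (y) x 5 mm and two bars across it, 10 mm thick, 50 mm long in y, tops 34 mm above the bench, at x = -45 and +66 mm. Origin at the centre of its underside. The tweezers lie on the bars, tips towards +x; the fingers fit down between the bars.
- tweezers_grip (a point): Midway between the two flat ridged finger pads (26 mm long, 14 mm high) of the steel sprung tweezers: squeeze here, along y (from moving to fixed arm). 57 g, 163 mm long, lying flat; x towards the tips, z up. At the start 41 mm above the bench; relaxed, 38 mm over the pads' outer faces. Tips 45 mm ahead (+x), tail pivot 105 mm behind.
- tip_fixed (a point): Inner face of the tip of the tweezers' fixed arm (+y side).
- tip_moving (a point): Inner face of the tip of the moving (sprung) arm (-y side). Distance from tip_fixed = tip gap, 28 mm relaxed. A white scale blade under this arm, near its tip, bears two black lines: the arm's inner edge lies along the line nearer its relaxed place at a 14 mm gap, along the other at 8 mm.
- tweezers_arm (a joint): Turn of the sprung arm, rad: 0 = relaxed, grows as squeezed, stop at 0.18. Tip gap in mm = 28 - 150 x joint; width over the finger pads in mm = 38 - 105 x joint. So 14 mm gap: 0.093 rad, 28 mm over the pads; 8 mm gap: 0.133 rad, 24 mm. Spring force on the pads: 1.7 N relaxed, 7 N at 14 mm, 9.3 N at 8 mm; the arms spring open when let go.
- wheel: Bystander: rubber model-car wheel lying flat, 62 mm across, 26 mm high.
- screwdriver: Bystander: screwdriver lying on the bench.
- bottle: Bystander: white plastic bottle, 40 mm across, 100 mm high.
- can: Bystander: plain brass-coloured can, 52 mm across, 104 mm high.
- wrench: Bystander: steel open-ended wrench lying on the bench.
- damper: Bystander: small model-car damper lying on the bench, about 90 mm long, 20 mm thick.
- gauge: The drop gauge as a whole; same origin and axes as gauge_base.
- tweezers: The tweezers as a whole; origin on the plane of the arms' underside, 30 mm behind (-x) and 7 mm below tweezers_grip, same axes.
Things that resemble listed ones, but are neither listed nor needed, are in the scene too. What is shaped like the tweezers but pink or red is not meant. Leave any blue or brown look-alike of the gauge alone.

How it is judged:
On the way, in this order (a step that is already met when the one before it is completed fails the run):
1. the gauge stands upright on the plate over the spacer, its foot reading the spacer's thickness, released (((horizontal distance between spacer_thin_center and gauge_base below 0.012 m and value of joint gauge_foot between 0.0065 and 0.0095 m) or (horizontal distance between spacer_thick_center and gauge_base below 0.012 m and value of joint gauge_foot between 0.0125 and 0.0155 m)) and horizontal distance between gauge_base and plate below 0.08 m and height (world z) of gauge_base between 0.01 and 0.015 m and angle between gauge_base's own z axis and vertical below 0.05 rad and contact force between gauge and the fingers below 0.1 N and linear speed of gauge below 0.02 m/s), for 0.3 s.
2. the tweezers are lifted off their rest (height (world z) of tweezers_grip above 0.09 m and contact force between tweezers and the fingers above 2 N), for 0.2 s.
At the end, for the whole second after the job is handed in: Gauge released, upright (0.05 rad) on the plate within 12 mm of its spacer, reading its thickness within 1.5 mm; fingers hold the tweezers, grip point over 90 mm above the bench, tip gap within 2 mm of that thickness, still (under 30 mm/s, 0.05 rad/s) (all of step 2 and (((horizontal distance between spacer_thin_center and gauge_base below 0.012 m and value of joint gauge_foot between 0.0065 and 0.0095 m) and distance between tip_fixed and tip_moving between 0.006 and 0.01 m) or ((horizontal distance between spacer_thick_center and gauge_base below 0.012 m and value of joint gauge_foot between 0.0125 and 0.0155 m) and distance between tip_fixed and tip_moving between 0.012 and 0.016 m)) and horizontal distance between gauge_base and plate below 0.08 m and height (world z) of gauge_base between 0.01 and 0.015 m and angle between gauge_base's own z axis and vertical below 0.05 rad and contact force between gauge and the fingers below 0.1 N and contact force between tweezers and rest below 0.05 N and linear speed of tweezers below 0.03 m/s and velocity of joint tweezers_arm between -0.05 and 0.05 rad/s); the arm keeps its last pose, push and grip.
It fails at once if a bystander or a spacer is moved by more than 30 mm (distance of any of wheel, screwdriver, bottle, can, wrench, damper, spacer_thin_center, spacer_thick_center from where it was at the start of the episode above 0.03 m).
It also fails if it takes over 40 s, if anything falls off the work surface, if the arm or the gripper's body presses on something with over 40 N, if the wrist force passes 120 N, or if a joint passes its speed limit or range.

## Robot

A 7-joint arm with a two-finger parallel gripper is mounted at the origin on the work surface. World frame = base frame: x ahead of the robot, y to its left, z up, the work surface at z = 0. Lengths are in m, angles in rad, forces in N, time in s.
With the tool pointing down it reaches from about 0.425 to 0.925 m from the base axis. Payload 6.8 kg.
Tool frame: the origin (TCP) lies between the finger pads; the fingertips stand bot.tip_extent ahead of it and the grasp point (between the pads) lies 5 mm behind it (bot.tip_extent is the distance from the TCP to the fingertips, in m); z points along the fingers, y is the direction in which the jaws open and shut (so a half turn about z gives the same grasp; the last joint's range is limited). The gripper opens to 88 mm and grips with 3 to 60 N. Pads are 20 mm wide; open, the fingers measure 115 mm over their backs; the gripper's body (75 mm by 178 mm) begins 61 mm behind the grasp point.
Start: joints at [-1.255, 0.477, 0.022, 1.555, -0.011, 1.109, -0.083], TCP at [0.278, 0.615, 0.237] pointing down, gripper open.
Joint ranges: [-2.96, 2.96], [-0.34, 2.1], [-1.41, 1.46], [0.24, 2.44], [-1.37, 4.51], [0.17, 1.92], [-2.96, 2.96]. Speed limits (rad/s): [2.39, 2.39, 3.14, 3.14, 3.14, 3.14, 3.14].

## Interface

Orientations are given as a unit quaternion [x, y, z, w].
In Python, from rig import monitor, cams, bot gives the robot as it stands.
- The arm moves only by the shell command python3 -m creep 'ROWS' [FORCE]. ROWS is JSON, a list of rows, each an object of numbers: "gripper": the opening, from 0 (shut) to 1 (fully open); "x", "y", "z": the shift along the tool's x, y, z in cm; "ax", "ay", "az": the turn, a rotation vector about the tool's x, y, z in rad. A call has 1 to 20 rows; each row is the pose to reach, as a shift and turn from the pose commanded when the call began, along the tool's axes at that moment; what a row does not reach only later rows make up. A row lasts 1/12 s, in which the tool goes at most 41.7 mm and 7.16 degrees, less where a joint would pass 70% of its speed; a pose out of reach is approached as far as the arm can. A call with a gripper value outside its range is refused whole. The fingers move at their own pace and stop on an object; FORCE is the grip in N (left out, the last holds). Time passes only in rows, so rows that repeat a pose let the fingers close. It gives the time, the measured TCP pose, the force and the opening at its end, in the units of the state.
- monitor.get_state(): the state, without advancing time (a new reading comes with each control period).
- cams.grab_frame(name): name is "scene" or "top" or "wrist"; returns (picture, depth): 384x512x3 uint8, red, green, blue; 384x512 float32, m along the optical axis (not along the pixel's ray), 0 where there is no reading.
- cams.get_calibration(name): a dict with "K" (3x3 intrinsics, pixels), "T" (4x4, takes a point from camera to world coordinates). Camera axes: x right, y down, z forward; pixel columns grow to the right and rows downward; lengths in m; the calibration is good to about 2 mm. A picture is of the moment at which its call begins: read the wrist's pose just before it. get_calibration takes no time and is no camera call; for the wrist camera it gives the pose at the moment of the call.
- bot.finish_job(): hands the job in, once; it reports no verdict.
The state is a dict: "t": time; "q": joint angles; "qvel": joint speeds; "effort": joint torques, N m; "ee_pos": TCP position; "orientation": TCP orientation; "wrist_force": force on the tool from outside, world axes, zero at the start; "torque": the same for the moment, N m; "width": finger opening in m.
Only numpy, scipy, OpenCV 4.12 (cv2) and the standard library are available. Lean on these libraries where they do the work, as an engineer would, in place of code of your own. Each camera call takes 0.05 s, during which the arm holds its last target.

## Working session

There is one attempt and no reset: what is moved stays moved. The work goes in short steps, Python scripts to look and compute and a shell command to move; the robot and the scene stay as the last step left them, time stands still between calls to the robot, and variables do not carry over. Pictures are saved under pics/ and viewed, and the job is handed in when it is done.

```bash
ls; mkdir -p pics; cat > h.py <<'E'
import numpy as np, cv2
from rig import monitor, cams, bot
def grab(n,name):
    T=cams.get_calibration(n); im,d=cams.grab_frame(n)
    np.savez('pics/'+name+'.npz',im=im,d=d,K=T['K'],T=T['T'])
    cv2.imwrite('pics/'+name+'.png',im[:,:,::-1]); return im,d,T
def load(name):
    z=np.load('pics/'+name+'.npz'); return z['im'],z['d'],z['K'],z['T']
def world(name,u,v,z=None):
    im,d,K,T=load(name)
    r=np.linalg.inv(K)@np.array([u,v,1.])
    if z is None:
        p=r*d[int(round(v)),int(round(u))]; return (T@np.append(p,1))[:3]
    R=T[:3,:3]@r; o=T[:3,3]; return o+R*(z-o[2])/R[2]
def pix(name,p):
    im,d,K,T=load(name); c=np.linalg.inv(T)@np.append(p,1); q=K@c[:3]; return q[:2]/q[2]
def crop(name,u0,v0,u1,v1,out,s=None):
    im=load(name)[0][v0:v1,u0:u1,::-1]; s=s or min(800/(u1-u0),600/(v1-v0))
    cv2.imwrite('pics/'+out+'.png',cv2.resize(im,None,fx=s,fy=s,interpolation=cv2.INTER_CUBIC)); print('scale',s)
E
python3 - <<'E'
from h import *
for n in('scene','top','wrist'): grab(n,n+'0')
s=monitor.get_state(); print(s); print(bot.tip_extent)
for n in('scene','top','wrist'): print(cams.get_calibration(n))
E
```

```text
pics
{'t': 0.15, 'q': array([-1.25510312,  0.47760843,  0.0223424 ,  1.55619171, -0.01155298,
        1.10930758, -0.08310586]), 'qvel': array([ 0.0002567 , -0.00118151,  0.00028853, -0.00505001,  0.00103389,
       -0.00080249, -0.00173262]), 'effort': array([ 2.48620563e-03, -5.83291948e+01,  1.53653886e+00, -2.72873998e+01,
       -5.42135595e-02,  1.44806239e-02,  1.02237091e-04]), 'ee_pos': array([0.27738131, 0.61489167, 0.23591994]), 'orientation': array([ 2.10318113e-01,  9.77632758e-01, -6.83314131e-04, -1.22821159e-04]), 'wrist_force': array([ 0.5019513 , -0.22706177,  0.52938559]), 'torque': array([ 0.01577856, -0.0057025 ,  0.09765105]), 'width': 0.08784389583348486}
0.014
{'K': array([[467.81753478,   0.        , 255.75911222],
       [  0.        , 467.81753478, 187.90985244],
       [  0.        ,   0.        ,   1.        ]]), 'T': array([[ 0.72029009,  0.38064993, -0.57990328,  1.49086303],
       [ 0.69350281, -0.41367442,  0.58985365, -0.96624938],
       [-0.01536341, -0.82703029, -0.56194738,  1.00842761],
       [ 0.        ,  0.        ,  0.        ,  1.        ]])}
{'K': array([[482.80577154,   0.        , 246.68372214],
       [  0.        , 482.80577154, 193.881816  ],
       [  0.        ,   0.        ,   1.        ]]), 'T': array([[ 0.02750255, -0.99550368,  0.09064232,  0.39624732],
       [-0.99960879, -0.02785041, -0.0025749 ,  0.00905397],
       [ 0.00508775, -0.09053604, -0.99588018,  1.52391946],
       [ 0.        ,  0.        ,  0.        ,  1.        ]])}
{'K': array([[293.33515783,   0.        , 258.20656055],
       [  0.        , 293.33515783, 189.33136326],
       [  0.        ,   0.        ,   1.        ]]), 'T': array([[ 0.41094641,  0.87483487,  0.25648976,  0.20736088],
       [ 0.91165658, -0.39363361, -0.11804599,  0.64554673],
       [-0.00230776,  0.28234115, -0.95931129,  0.38449689],
       [ 0.        ,  0.        ,  0.        ,  1.        ]])}
```

View pics/scene0.png

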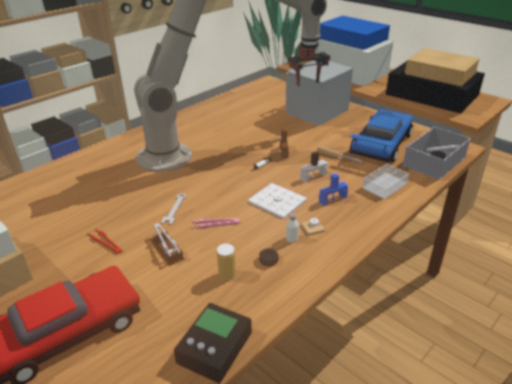

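View pics/top0.png

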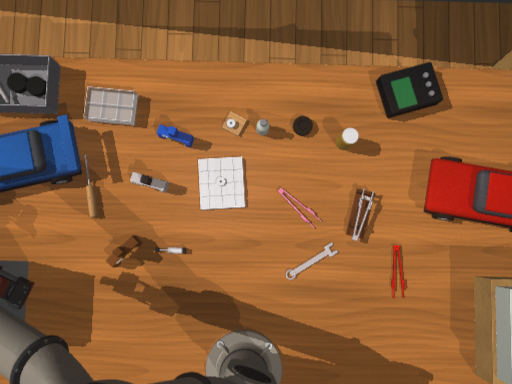

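View pics/wrist0.png

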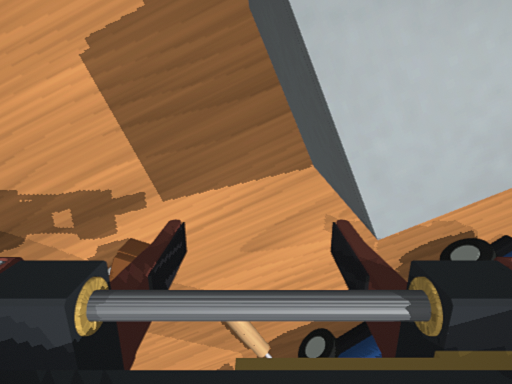

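Gauge candidates in the top view: steel with a black handle at (149,182), blue at (175,135), brown at (125,250). Tweezers candidates: steel on its rest at (363,213), pink at (298,205), red at (398,270). By the description I choose the steel gauge and the steel tweezers, and I'll check both in close crops.

```bash
python3 - <<'E'
from h import *
crop('top0',110,110,270,230,'c1'); crop('top0',330,170,400,250,'c2',7); crop('scene0',240,130,360,220,'c3')
for u,v in((221,181),(149,182),(155,183),(363,213),(232,124)): print(u,v,world('top0',u,v))
E
```

```text
scale 5.0
scale 7
scale 6.666666666666667
221 181 [0.57141754 0.08676206 0.01992657]
149 182 [0.5547815  0.29892598 0.08483256]
155 183 [0.55552367 0.28649766 0.05485366]
363 213 [ 0.48388322 -0.36134784  0.01165564]
232 124 [0.75260986 0.05759201 0.02633304]
```

View pics/c1.png

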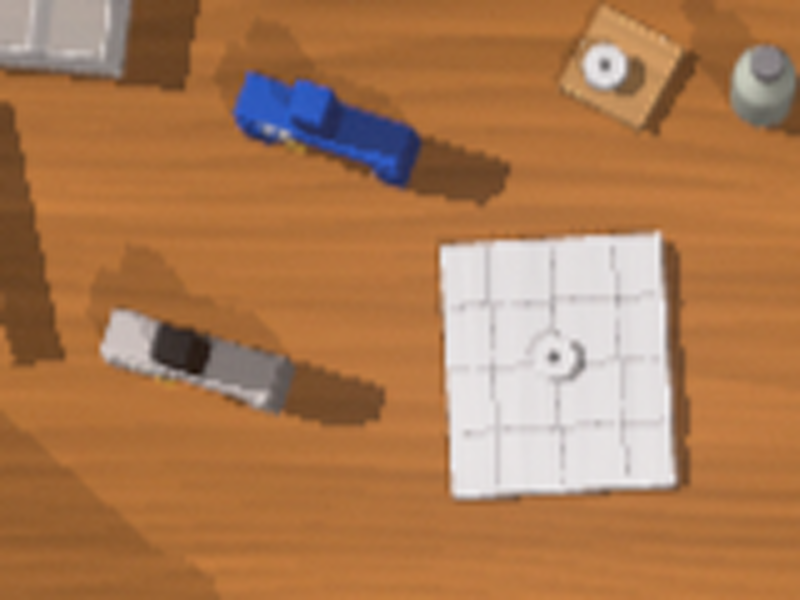

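View pics/c2.png

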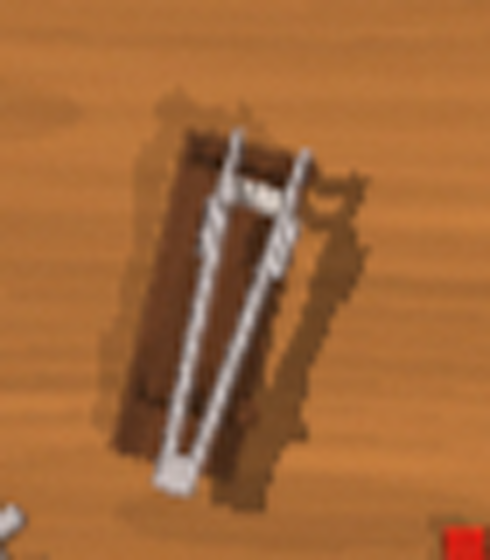

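View pics/c3.png

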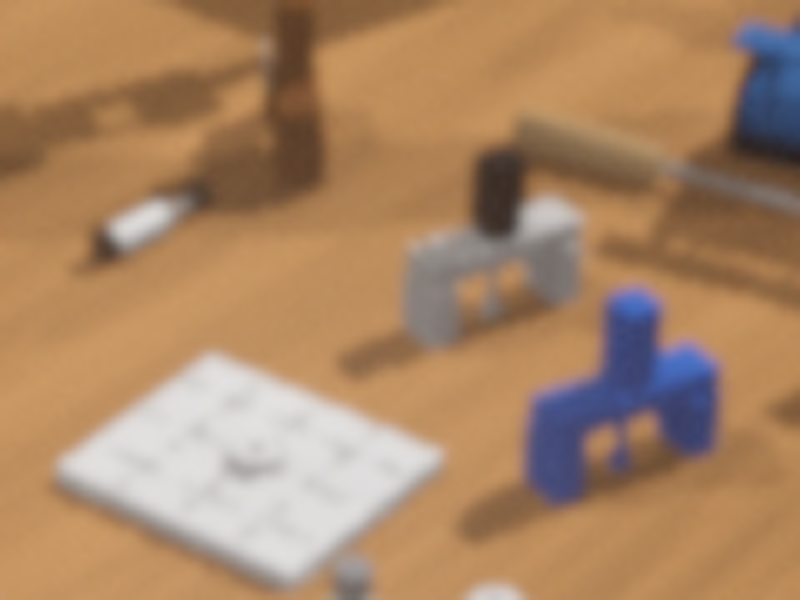

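The crops confirm the steel gauge with the black handle (crop pixel 180,348) and the steel tweezers on the wooden rest. The disc on the plate tops out at about 20 mm, so it looks like the thin spacer. I'll measure these next.

```bash
cat >> h.py <<'E'
def cloud(name):
    im,d,K,T=load(name); v,u=np.mgrid[:384,:512]
    p=np.stack([(u-K[0,2])/K[0,0]*d,(v-K[1,2])/K[1,1]*d,d,np.ones_like(d)],-1)@T.T
    return p[...,:3]
def sel(p,lo,hi,m=None):
    k=np.all((p>lo)&(p<hi),-1); 
    if m is not None:k&=m
    return p[k]
def rect(q):
    (c,s,a)=cv2.minAreaRect((q[:,:2]*1000).astype(np.float32)); return np.round(c,1),np.round(s,1),round(a,1)
E
python3 - <<'E'
from h import *
for n in('top0','scene0'):
    p=cloud(n); print(n)
    for nm,lo,hi in(('handletop',(.50,.23,.10),(.62,.36,.12)),('handle',(.50,.23,.065),(.62,.36,.12)),('bridge',(.50,.2,.05),(.62,.36,.060)),('spacer',(.53,.05,.0165),(.61,.13,.03)),('plate',(.45,-.02,.008),(.68,.2,.03)),('tilespacer',(.70,.0,.019),(.79,.09,.04)),
      ('tw',(.36,-.46,.038),(.58,-.27,.06)),('rest',(.36,-.46,.002),(.58,-.27,.06))):
        q=sel(p,lo,hi)
        if len(q)>3: print(nm,len(q),rect(q),np.round(q.mean(0)*1000,1),'zmed',np.median(q[:,2])*1000)
E
```

```text
top0
handletop 68 (array([562.9, 309.6]), array([25.6, 22.8]), 73.4) [562.5 308.7 107.8] zmed 108.00231252274384
handle 92 (array([562.4, 309.6]), array([26. , 23.4]), 75.3) [561.1 306.9 101.3] zmed 106.53575554958994
bridge 218 (array([561.4, 309.3]), array([107.1,  32.1]), 74.7) [560.6 304.5  55.3] zmed 55.56895182979926
spacer 109 (array([570.3,  89.9]), array([79.1, 75.4]), 1.9) [570.7  90.4  19.8] zmed 19.249983125861235
plate 2045 (array([567.1,  93.3]), array([229. , 214.1]), 1.6) [568.   87.5  13. ] zmed 12.626768215465711
tilespacer 64 (array([753.1,  56.7]), array([51.2, 31.8]), 35.6) [757.2  61.4  25.7] zmed 25.611514213535912
tw 221 (array([ 476.3, -351. ]), array([ 44.5, 159.4]), 77.6) [ 475.6 -347.1   45.1] zmed 44.96434808944727
rest 1878 (array([ 470. , -365.5]), array([219.9, 189.1]), 0.0) [ 470.7 -360.6   11.8] zmed 5.073319241274077
scene0
handletop 35 (array([560.5, 301.2]), array([23.3, 25.6]), 79.5) [563.7 300.9 107. ] zmed 107.61244397936176
handle 98 (array([562.1, 301.7]), array([29.8, 28.7]), 80.2) [564.5 299.   90.9] zmed 91.48173230354762
bridge 115 (array([562.9, 301.6]), array([106.7,  41.7]), 75.6) [562.4 298.8  55.5] zmed 55.64756471529664
spacer 55 (array([571.9,  93. ]), array([75.3, 77.7]), 88.4) [571.7  83.2  19.8] zmed 19.599815536227695
plate 1034 (array([580.8,  99.9]), array([198.5, 191. ]), 0.9) [571.3  78.6  13.3] zmed 13.084294050813183
tilespacer 45 (array([755.3,  57.7]), array([23.8, 30.3]), 38.4) [757.2  55.4  25.9] zmed 26.13218312220722
tw 172 (array([ 478. , -349.5]), array([ 40.8, 159.1]), 69.4) [ 478.7 -354.1   45.5] zmed 45.969996266224996
rest 1495 (array([ 470.1, -365. ]), array([189.4, 219.8]), 89.9) [ 479.5 -370.6   12.7] zmed 4.977561189348556
```

```bash
cat >> h.py <<'E'
from scipy.spatial.transform import Rotation as Ro
def go(p,yaw_y=None):
    """shift (cm) in tool axes to reach TCP p; az to get tool y to angle yaw_y deg, and tilt fix"""
    s=monitor.get_state(); R=Ro.from_quat(s['orientation'])
    d=R.inv().apply(np.array(p)-s['ee_pos'])*100
    out=dict(shift=np.round(d,2),pos=np.round(s['ee_pos'],4),t=s['t'],w=round(s['width'],4),wf=np.round(s['wrist_force'],1))
    y=R.as_matrix()[:,1]; out['yaw']=round(np.degrees(np.arctan2(y[1],y[0])),2)
    if yaw_y is not None:
        a=np.radians(yaw_y); Y=np.array([np.cos(a),np.sin(a),0]); Z=np.array([0,0,-1.]); X=np.cross(Y,Z)
        G=Ro.from_matrix(np.stack([X,Y,Z],1)); out['rotvec']=np.round((R.inv()*G).as_rotvec(),3)
    return out
E
python3 -c "
from h import *
print(go((.562,.306,.21),75))"
```

```text
{'shift': array([-38.65, -16.45,   2.62]), 'pos': array([0.2774, 0.6149, 0.2359]), 't': 0.15, 'w': 0.0878, 'wf': array([ 0.5, -0.2,  0.5]), 'yaw': np.float64(65.72), 'rotvec': array([-0.001, -0.   , -0.162])}
```

```bash
python3 -m creep '[{"x":-1,"y":-0.4,"z":0},{"x":-3.2,"y":-1.4,"z":0.2,"az":-0.01},{"x":-6.4,"y":-2.7,"z":0.4,"az":-0.03},{"x":-10,"y":-4.3,"z":0.7,"az":-0.04},{"x":-13.8,"y":-5.9,"z":0.9,"az":-0.06},{"x":-17.6,"y":-7.5,"z":1.2,"az":-0.07},{"x":-21.4,"y":-9.1,"z":1.4,"az":-0.09},{"x":-25.2,"y":-10.7,"z":1.7,"az":-0.11},{"x":-29,"y":-12.3,"z":2,"az":-0.12},{"x":-32.6,"y":-13.9,"z":2.2,"az":-0.14},{"x":-35.6,"y":-15.2,"z":2.4,"az":-0.15},{"x":-37.6,"y":-16,"z":2.6,"az":-0.162},{"x":-38.6,"y":-16.4,"z":2.6,"az":-0.162},{"x":-38.6,"y":-16.4,"z":2.6,"az":-0.162},{"x":-38.6,"y":-16.4,"z":2.6,"az":-0.162}]'
python3 - <<'E'
from h import *
grab('wrist','wrist1'); print(go((.562,.306,.21),75))
p=cloud('wrist1')
for nm,lo,hi in(('handletop',(.50,.23,.10),(.62,.36,.12)),('handle',(.50,.23,.065),(.62,.36,.12)),('bridge',(.50,.2,.05),(.62,.40,.060))):
    q=sel(p,lo,hi)
    if len(q)>3: print(nm,len(q),rect(q),np.round(q.mean(0)*1000,1))
E
```

```text
{'shift': array([-38.65, -16.46,   2.63]), 'pos': array([0.2774, 0.615 , 0.2361]), 't': 0.2, 'w': 0.0877, 'wf': array([-0.2,  0.4,  0.4]), 'yaw': np.float64(65.72), 'rotvec': array([-0.001, -0.   , -0.162])}$[0]: bad value
```

View pics/wrist1.png

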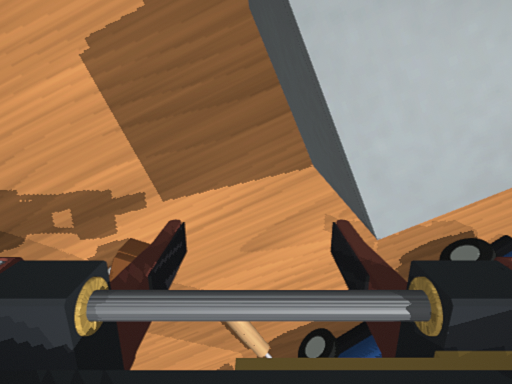

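The call was refused, so nothing moved. It seems every row needs all the keys, so I'll give them in full.

```bash
python3 -m creep '[{"gripper":1,"x":-1,"y":-0.4,"z":0,"ax":0,"ay":0,"az":0},{"gripper":1,"x":-3.2,"y":-1.4,"z":0.2,"ax":0,"ay":0,"az":-0.01},{"gripper":1,"x":-6.4,"y":-2.7,"z":0.4,"ax":0,"ay":0,"az":-0.03},{"gripper":1,"x":-10,"y":-4.3,"z":0.7,"ax":0,"ay":0,"az":-0.04},{"gripper":1,"x":-13.8,"y":-5.9,"z":0.9,"ax":0,"ay":0,"az":-0.06},{"gripper":1,"x":-17.6,"y":-7.5,"z":1.2,"ax":0,"ay":0,"az":-0.07},{"gripper":1,"x":-21.4,"y":-9.1,"z":1.4,"ax":0,"ay":0,"az":-0.09},{"gripper":1,"x":-25.2,"y":-10.7,"z":1.7,"ax":0,"ay":0,"az":-0.11},{"gripper":1,"x":-29,"y":-12.3,"z":2,"ax":0,"ay":0,"az":-0.12},{"gripper":1,"x":-32.6,"y":-13.9,"z":2.2,"ax":0,"ay":0,"az":-0.14},{"gripper":1,"x":-35.6,"y":-15.2,"z":2.4,"ax":0,"ay":0,"az":-0.15},{"gripper":1,"x":-37.6,"y":-16,"z":2.6,"ax":0,"ay":0,"az":-0.162},{"gripper":1,"x":-38.6,"y":-16.4,"z":2.6,"ax":0,"ay":0,"az":-0.162},{"gripper":1,"x":-38.6,"y":-16.4,"z":2.6,"ax":0,"ay":0,"az":-0.162},{"gripper":1,"x":-38.6,"y":-16.4,"z":2.6,"ax":0,"ay":0,"az":-0.162}]' 30
python3 - <<'E'
from h import *
grab('wrist','wrist2'); print(go((.562,.306,.21),75))
p=cloud('wrist2')
for nm,lo,hi in(('handletop',(.50,.23,.10),(.62,.36,.12)),('handle',(.50,.23,.065),(.62,.36,.12)),('bridge',(.50,.2,.05),(.62,.40,.060))):
    q=sel(p,lo,hi)
    if len(q)>3: print(nm,len(q),rect(q),np.round(q.mean(0)*1000,1))
E
```

```text
t: 1.45
ee_pos: [0.5615, 0.3076, 0.2107]
orientation: [0.131, 0.991, 0.0, -0.0]
wrist_force: [-0.9, -0.2, 0.1]
width: 0.0879
{'shift': array([-0.19, -0.24,  0.07]), 'pos': array([0.5608, 0.3088, 0.2107]), 't': 1.5, 'w': 0.0877, 'wf': array([ 0.4,  0.6, -0.3]), 'yaw': np.float64(75.1), 'rotvec': array([ 0.001, -0.001,  0.002])}
handletop 676 (array([564.5, 307.7]), array([23.5, 23.1]), 73.6) [563.5 307.8 108. ]
handle 884 (array([566.1, 316.6]), array([43.4, 25.3]), 81.6) [561.2 308.4 102.3]
bridge 2210 (array([563.6, 307.8]), array([108.1,  32.2]), 75.1) [563.3 307.7  56.3]
```

View pics/wrist2.png

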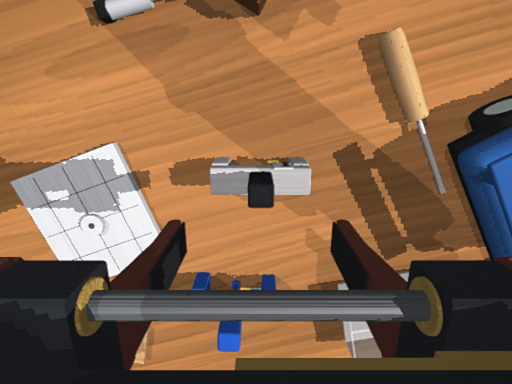

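The wrist view shows the steel gauge at (260,180), handle top at (260,185), and the spacer on the plate at (91,226). I'll take the spacer position from this view too and descend.

```bash
python3 - <<'E'
from h import *
print(go((.564,.3077,.077),75))
p=cloud('wrist2')
print(np.round(world('wrist2',91,226)*1000,1))
c=world('wrist2',91,226,.02); 
for n in('wrist2','top0'):
    p=cloud(n); q=sel(p,(c[0]-.02,c[1]-.02,.0165),(c[0]+.02,c[1]+.02,.03)); print(n,rect(q),cv2.minEnclosingCircle((q[:,:2]*1000).astype(np.float32)),np.median(q[:,2]))
    q=sel(p,(c[0]-.05,c[1]-.05,.008),(c[0]+.05,c[1]+.05,.0155));print(np.median(q[:,2]))
crop('wrist2',0,130,170,280,'c4')
E
```

```text
{'shift': array([-0.35, -0.03, 13.37]), 'pos': array([0.5608, 0.3088, 0.2107]), 't': 1.5, 'w': 0.0877, 'wf': array([ 0.4,  0.6, -0.3]), 'yaw': np.float64(75.1), 'rotvec': array([ 0.001, -0.001,  0.002])}
[575.1  86.2  20.8]
wrist2 (array([574.2,  87.6]), array([27.3, 27.7]), 40.7) ((574.357421875, 87.45584106445312), 14.20444107055664) 0.020652443628992823
0.012842872754231294
top0 (array([571.9,  90.3]), array([41.1, 29.7]), 41.1) ((574.7875366210938, 87.5756607055664), 20.887426376342773) 0.021238029423766847
0.011928431359020664
scale 4.0
```

View pics/c4.png

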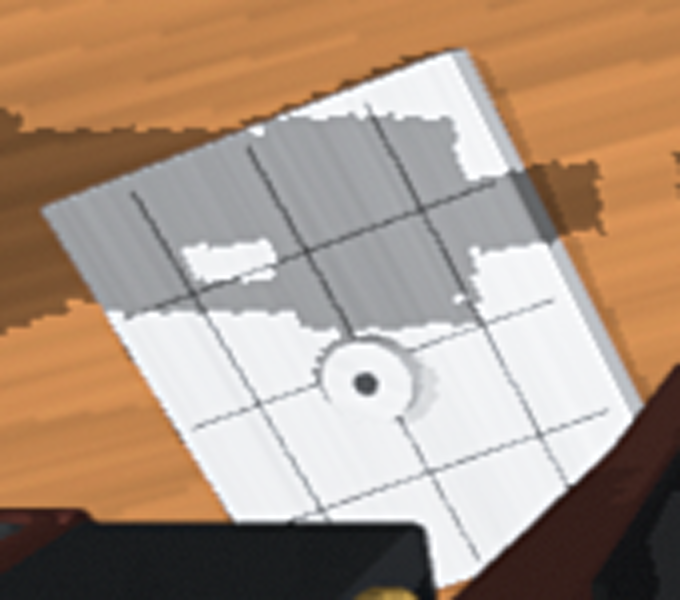

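```bash
python3 -m creep '[{"gripper":1,"x":0,"y":0,"z":1.5,"ax":0,"ay":0,"az":0},{"gripper":1,"x":0,"y":0,"z":4,"ax":0,"ay":0,"az":0},{"gripper":1,"x":0,"y":0,"z":6.5,"ax":0,"ay":0,"az":0},{"gripper":1,"x":0,"y":0,"z":8,"ax":0,"ay":0,"az":0},{"gripper":1,"x":0,"y":0,"z":8,"ax":0,"ay":0,"az":0},{"gripper":1,"x":0,"y":0,"z":8,"ax":0,"ay":0,"az":0}]'
python3 -c "
from h import *
print(go((.564,.3077,.077),75))"
```

```text
t: 2.0
ee_pos: [0.5604, 0.3089, 0.1303]
orientation: [0.129, 0.992, -0.0, -0.001]
wrist_force: [1.0, -0.1, -0.9]
width: 0.0879
{'shift': array([-0.39, -0.02,  5.33]), 'pos': array([0.5604, 0.3089, 0.1303]), 't': 2.0, 'w': 0.0879, 'wf': array([ 1. , -0.1, -0.9]), 'yaw': np.float64(75.16), 'rotvec': array([-0.001, -0.002,  0.003])}
```

```bash
python3 -m creep '[{"gripper":1,"x":-0.3,"y":0,"z":1.5,"ax":0,"ay":0,"az":0},{"gripper":1,"x":-0.4,"y":0,"z":3.5,"ax":0,"ay":0,"az":0},{"gripper":1,"x":-0.4,"y":0,"z":5,"ax":0,"ay":0,"az":0},{"gripper":1,"x":-0.4,"y":0,"z":5.3,"ax":0,"ay":0,"az":0},{"gripper":0.4,"x":-0.4,"y":0,"z":5.3,"ax":0,"ay":0,"az":0},{"gripper":0.2,"x":-0.4,"y":0,"z":5.3,"ax":0,"ay":0,"az":0},{"gripper":0.1,"x":-0.4,"y":0,"z":5.3,"ax":0,"ay":0,"az":0},{"gripper":0.1,"x":-0.4,"y":0,"z":5.3,"ax":0,"ay":0,"az":0},{"gripper":0.1,"x":-0.4,"y":0,"z":5.3,"ax":0,"ay":0,"az":0},{"gripper":0.1,"x":-0.4,"y":0,"z":5.3,"ax":0,"ay":0,"az":0}]' 30
python3 -c "
from h import *
print(go((.564,.3077,.077),75))"
```

```text
t: 2.83
ee_pos: [0.5662, 0.3062, 0.0783]
orientation: [0.131, 0.991, 0.0, 0.0]
wrist_force: [0.2, 0.4, -1.0]
width: 0.0512
{'shift': array([0.25, 0.09, 0.13]), 'pos': array([0.5662, 0.3062, 0.0783]), 't': 2.8333, 'w': 0.0512, 'wf': array([ 0.2,  0.4, -1. ]), 'yaw': np.float64(75.0), 'rotvec': array([ 0.001,  0.001, -0.   ])}
```

```bash
python3 -m creep '[{"gripper":0.1,"x":0,"y":0,"z":0,"ax":0,"ay":0,"az":0},{"gripper":0.1,"x":0,"y":0,"z":0,"ax":0,"ay":0,"az":0},{"gripper":0.1,"x":0,"y":0,"z":0,"ax":0,"ay":0,"az":0},{"gripper":0.1,"x":0,"y":0,"z":0,"ax":0,"ay":0,"az":0},{"gripper":0.1,"x":0,"y":0,"z":0,"ax":0,"ay":0,"az":0},{"gripper":0.1,"x":0,"y":0,"z":0,"ax":0,"ay":0,"az":0}]' 30
python3 -c "
from h import *
print(go((.564,.3077,.077),75))"
```

```text
t: 3.33
ee_pos: [0.566, 0.3065, 0.0777]
orientation: [0.13, 0.991, 0.0, 0.0]
wrist_force: [0.2, 2.3, 0.6]
width: 0.0242
{'shift': array([0.22, 0.07, 0.07]), 'pos': array([0.566 , 0.3065, 0.0777]), 't': 3.3333, 'w': 0.0242, 'wf': array([0.2, 2.3, 0.6]), 'yaw': np.float64(75.02), 'rotvec': array([0.001, 0.   , 0.   ])}
```

```bash
python3 -m creep '[{"gripper":0.1,"x":0,"y":0,"z":-0.5,"ax":0,"ay":0,"az":0},{"gripper":0.1,"x":0,"y":0,"z":-1.5,"ax":0,"ay":0,"az":0},{"gripper":0.1,"x":0,"y":0,"z":-3.2,"ax":0,"ay":0,"az":0},{"gripper":0.1,"x":0,"y":0,"z":-4.7,"ax":0,"ay":0,"az":0},{"gripper":0.1,"x":0,"y":0,"z":-5.5,"ax":0,"ay":0,"az":0},{"gripper":0.1,"x":0,"y":0,"z":-5.5,"ax":0,"ay":0,"az":0},{"gripper":0.1,"x":0,"y":0,"z":-5.5,"ax":0,"ay":0,"az":0}]' 30
python3 -c "
from h import *
grab('wrist','wrist3')
print(go((.5743,.0875,.1377),94.5))"
```

```text
t: 3.92
ee_pos: [0.5659, 0.3059, 0.1329]
orientation: [0.131, 0.991, 0.0, 0.0]
wrist_force: [-0.7, -0.3, -3.6]
width: 0.024
{'shift': array([ -6.51, -20.84,  -0.54]), 'pos': array([0.5654, 0.3057, 0.1321]), 't': 3.9667, 'w': 0.0242, 'wf': array([-0.7, -0. , -3.9]), 'yaw': np.float64(74.99), 'rotvec': array([-0.001, -0.001, -0.34 ])}
```

View pics/wrist3.png

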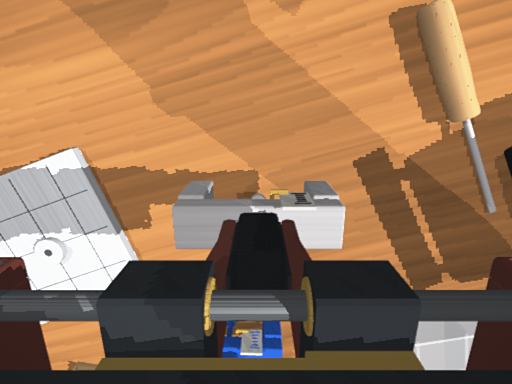

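The gauge is held level between the pads: bridge around (258,220), wrist load about 3.9 N. I'll measure its offset in the tool frame.

```bash
python3 - <<'E'
from h import *
s=monitor.get_state(); R=Ro.from_quat(s['orientation'])
p=cloud('wrist3'); q=sel(p,(.5,.24,.10),(.62,.37,.118))
t=R.inv().apply(q-s['ee_pos'])*1000
t=t[(t[:,2]>18)&(t[:,2]<30)]
print(len(t),t.min(0),t.max(0),rect(t),np.percentile(t[:,2],[5,50,95]))
# tilt
A=np.c_[t[:,:2],np.ones(len(t))]; print(np.linalg.lstsq(A,t[:,2],rcond=None)[0])
E
```

```text
5398 [-13.90716654 -54.97470142  18.02156306] [18.41192543 53.26954629 29.9928763 ] (array([2276.4, -848.1]), array([108302.8,  32113.9]), 89.8) [19.40886867 20.53166647 26.59429443]
[ 9.65840182e-02 -4.40835590e-04  2.05869922e+01]
```

```bash
python3 -c "
from h import *
print(go((.5765,.0885,.132),94.5))
p=cloud('wrist3');c=(.5743,.0875)
q=sel(p,(c[0]-.025,c[1]-.025,.0165),(c[0]+.025,c[1]+.025,.03)); print(rect(q))"
```

```text
{'shift': array([ -6.7 , -20.69,   0.03]), 'pos': array([0.5654, 0.3057, 0.1321]), 't': 3.9667, 'w': 0.0242, 'wf': array([-0.7, -0. , -3.9]), 'yaw': np.float64(74.99), 'rotvec': array([-0.001, -0.001, -0.34 ])}
(array([574.3,  87.3]), array([28.2, 26.9]), 69.7)
```

```bash
python3 -m creep '[{"gripper":0.1,"x":-0.2,"y":-0.6,"z":0,"ax":0,"ay":0,"az":-0.01},{"gripper":0.1,"x":-0.7,"y":-2.1,"z":0,"ax":0,"ay":0,"az":-0.03},{"gripper":0.1,"x":-1.4,"y":-4.3,"z":0,"ax":0,"ay":0,"az":-0.07},{"gripper":0.1,"x":-2.2,"y":-6.8,"z":0,"ax":0,"ay":0,"az":-0.11},{"gripper":0.1,"x":-3,"y":-9.4,"z":0,"ax":0,"ay":0,"az":-0.15},{"gripper":0.1,"x":-3.9,"y":-12,"z":0,"ax":0,"ay":0,"az":-0.19},{"gripper":0.1,"x":-4.7,"y":-14.6,"z":0,"ax":0,"ay":0,"az":-0.23},{"gripper":0.1,"x":-5.5,"y":-17,"z":0,"ax":0,"ay":0,"az":-0.27},{"gripper":0.1,"x":-6.2,"y":-19,"z":0,"ax":0,"ay":0,"az":-0.31},{"gripper":0.1,"x":-6.5,"y":-20.2,"z":0,"ax":0,"ay":0,"az":-0.33},{"gripper":0.1,"x":-6.7,"y":-20.7,"z":0,"ax":0,"ay":0,"az":-0.34},{"gripper":0.1,"x":-6.7,"y":-20.7,"z":0,"ax":0,"ay":0,"az":-0.34},{"gripper":0.1,"x":-6.7,"y":-20.7,"z":0,"ax":0,"ay":0,"az":-0.34},{"gripper":0.1,"x":-6.7,"y":-20.7,"z":0,"ax":0,"ay":0,"az":-0.34}]' 30
python3 -c "
from h import *
grab('wrist','wrist4')
print(go((.5765,.0885,.0885),94.5))"
```

```text
t: 5.13
ee_pos: [0.5767, 0.0904, 0.1324]
orientation: [-0.04, 0.999, 0.0, -0.0]
wrist_force: [0.9, 1.0, -3.8]
width: 0.0239
{'shift': array([ 0.04, -0.19,  4.39]), 'pos': array([0.5768, 0.0904, 0.1324]), 't': 5.1833, 'w': 0.0241, 'wf': array([ 0.1, -0.5, -3.7]), 'yaw': np.float64(94.59), 'rotvec': array([ 0.001, -0.   ,  0.002])}
```

View pics/wrist4.png

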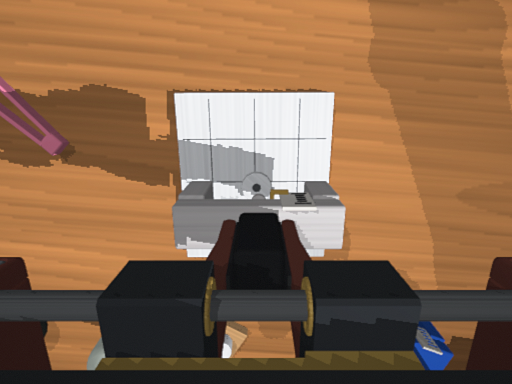

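The plate is square to the gauge, and the spacer shows at (257,187) just behind the bridge. I'll check its offset in the tool frame before lowering.

```bash
python3 - <<'E'
from h import *
s=monitor.get_state(); R=Ro.from_quat(s['orientation'])
w=world('wrist4',257,187,.020); print(w, R.inv().apply(w-s['ee_pos'])*1000, world('wrist4',257,187))
crop('wrist4',170,140,350,260,'c5')
p=cloud('wrist4');q=p[(p[...,2]<.03)&(abs(p[...,0]-.5743)<.03)&(abs(p[...,1]-.0875)<.03)]
q=q[(q[:,2]>.0165)];print(len(q),rect(q))
E
```

```text
[0.57424941 0.08749673 0.02      ] [  2.72557118  -2.81855756 112.44424704] [0.57428788 0.08749921 0.01986458]
scale 4.444444444444445
592 (array([572.6,  86.7]), array([23.9, 26.9]), 8.0)
```

View pics/c5.png

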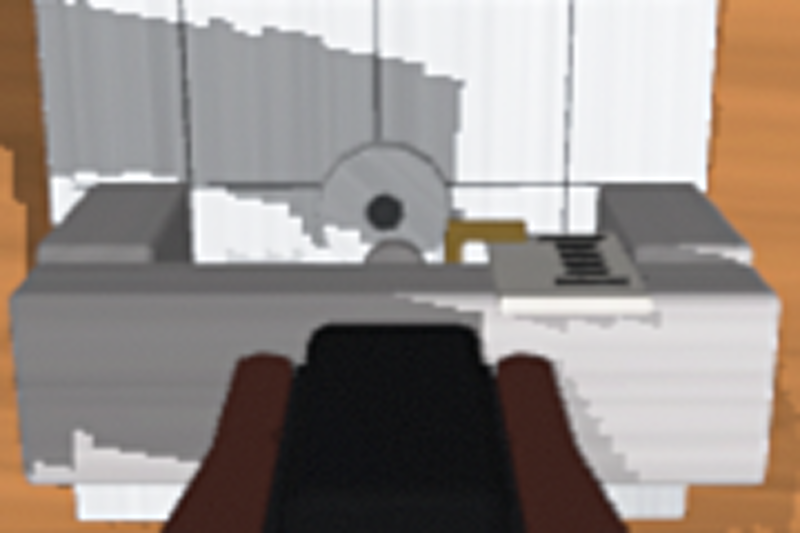

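```bash
python3 -m creep '[{"gripper":0.1,"x":0,"y":-0.2,"z":0.7,"ax":0,"ay":0,"az":0},{"gripper":0.1,"x":0,"y":-0.2,"z":1.7,"ax":0,"ay":0,"az":0},{"gripper":0.1,"x":0,"y":-0.2,"z":2.7,"ax":0,"ay":0,"az":0},{"gripper":0.1,"x":0,"y":-0.2,"z":3.5,"ax":0,"ay":0,"az":0},{"gripper":0.1,"x":0,"y":-0.2,"z":4,"ax":0,"ay":0,"az":0},{"gripper":0.1,"x":0,"y":-0.2,"z":4.2,"ax":0,"ay":0,"az":0},{"gripper":0.1,"x":0,"y":-0.2,"z":4.3,"ax":0,"ay":0,"az":0},{"gripper":0.1,"x":0,"y":-0.2,"z":4.3,"ax":0,"ay":0,"az":0},{"gripper":0.1,"x":0,"y":-0.2,"z":4.3,"ax":0,"ay":0,"az":0}]' 30
python3 -c "
from h import *
print(go((.5765,.0885,.0885),94.5))"
```

```text
t: 5.93
ee_pos: [0.5772, 0.0868, 0.0897]
orientation: [-0.039, 0.999, 0.0, 0.0]
wrist_force: [0.1, 0.2, -1.5]
width: 0.0239
{'shift': array([0.05, 0.17, 0.12]), 'pos': array([0.5772, 0.0868, 0.0897]), 't': 5.9333, 'w': 0.0239, 'wf': array([ 0.1,  0.2, -1.5]), 'yaw': np.float64(94.48), 'rotvec': array([ 0.,  0., -0.])}
```

```bash
python3 -m creep '[{"gripper":0.1,"x":0,"y":0,"z":0.05,"ax":0,"ay":0,"az":0},{"gripper":0.1,"x":0,"y":0,"z":0.1,"ax":0,"ay":0,"az":0},{"gripper":0.1,"x":0,"y":0,"z":0.1,"ax":0,"ay":0,"az":0}]' 30
```

```text
t: 6.18
ee_pos: [0.5773, 0.0868, 0.0896]
orientation: [-0.039, 0.999, 0.0, 0.0]
wrist_force: [-3.8, 0.4, 7.9]
width: 0.0245
```

The legs are down on the plate: the wrist force turned upward to about 8 N. I'll release, then rise.

```bash
python3 -m creep '[{"gripper":0.3,"x":0,"y":0,"z":0.05,"ax":0,"ay":0,"az":0},{"gripper":0.5,"x":0,"y":0,"z":0.0,"ax":0,"ay":0,"az":0},{"gripper":0.6,"x":0,"y":0,"z":0,"ax":0,"ay":0,"az":0},{"gripper":0.6,"x":0,"y":0,"z":0,"ax":0,"ay":0,"az":0},{"gripper":0.6,"x":0,"y":0,"z":0,"ax":0,"ay":0,"az":0},{"gripper":0.6,"x":0,"y":0,"z":-1.0,"ax":0,"ay":0,"az":0},{"gripper":0.6,"x":0,"y":0,"z":-3,"ax":0,"ay":0,"az":0},{"gripper":0.6,"x":0,"y":0,"z":-6,"ax":0,"ay":0,"az":0},{"gripper":0.6,"x":0,"y":0,"z":-9,"ax":0,"ay":0,"az":0},{"gripper":0.6,"x":0,"y":0,"z":-11,"ax":0,"ay":0,"az":0},{"gripper":0.6,"x":0,"y":0,"z":-12,"ax":0,"ay":0,"az":0},{"gripper":0.6,"x":0,"y":0,"z":-12,"ax":0,"ay":0,"az":0},{"gripper":0.6,"x":0,"y":0,"z":-12,"ax":0,"ay":0,"az":0}]' 30
python3 - <<'E'
from h import *
for n in ('wrist','top','scene'): grab(n,n+'5')
print(go((.4737,-.355,.2),94))
p=cloud('wrist5')
for nm,lo,hi in(('handletop',(.53,.04,.113),(.62,.15,.13)),('bridge',(.53,.0,.062),(.62,.18,.073))):
    q=sel(p,lo,hi)
    if len(q)>3:
      A=np.c_[q[:,:2],np.ones(len(q))]; print(nm,len(q),rect(q),np.median(q[:,2]),np.linalg.lstsq(A,q[:,2],rcond=None)[0])
crop('wrist5',170,110,350,260,'c6'); crop('scene5',230,150,350,240,'c7')
E
```

```text
t: 7.27
ee_pos: [0.5769, 0.0868, 0.2085]
orientation: [-0.039, 0.999, 0.0, 0.0]
wrist_force: [0.6, -0.6, -1.2]
width: 0.0529
{'shift': array([ 13.67, -43.22,   0.76]), 'pos': array([0.5761, 0.0866, 0.2069]), 't': 7.4167, 'w': 0.0528, 'wf': array([-0.8, -0.2,  0.3]), 'yaw': np.float64(94.49), 'rotvec': array([-0.001, -0.003,  0.009])}
handletop 768 (array([575.1,  85.2]), array([23.5, 23.3]), 4.6) 0.12020709002695329 [0.06804195 0.00799337 0.08021773]
bridge 2465 (array([574. ,  85.2]), array([ 32.5, 108.1]), 4.4) 0.06844458978928908 [0.02638499 0.0029459  0.05294508]
scale 4.0
scale 6.666666666666667
```

View pics/wrist5.png

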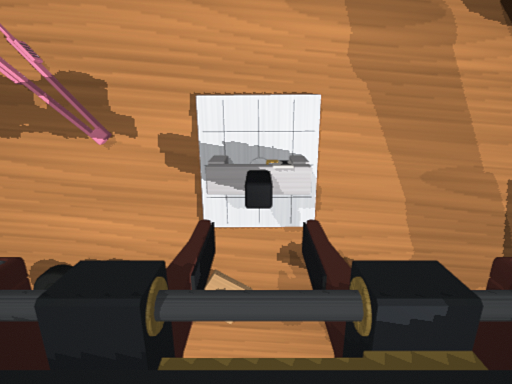

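View pics/c6.png

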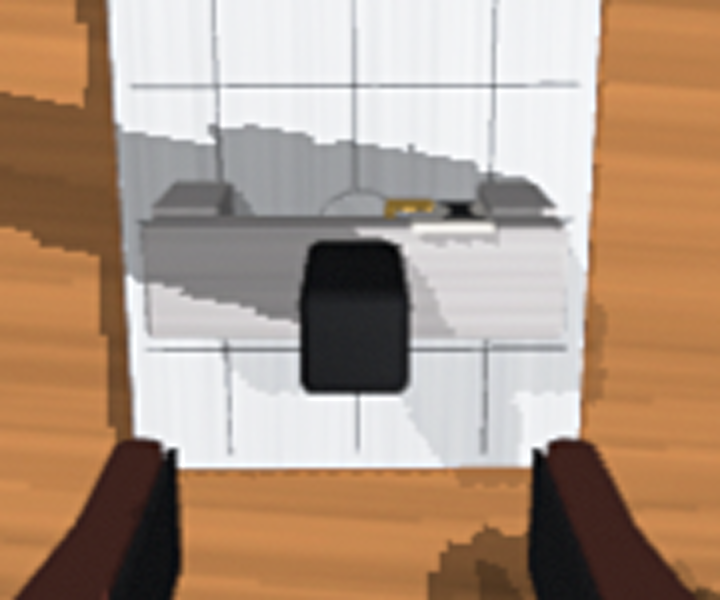

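View pics/c7.png

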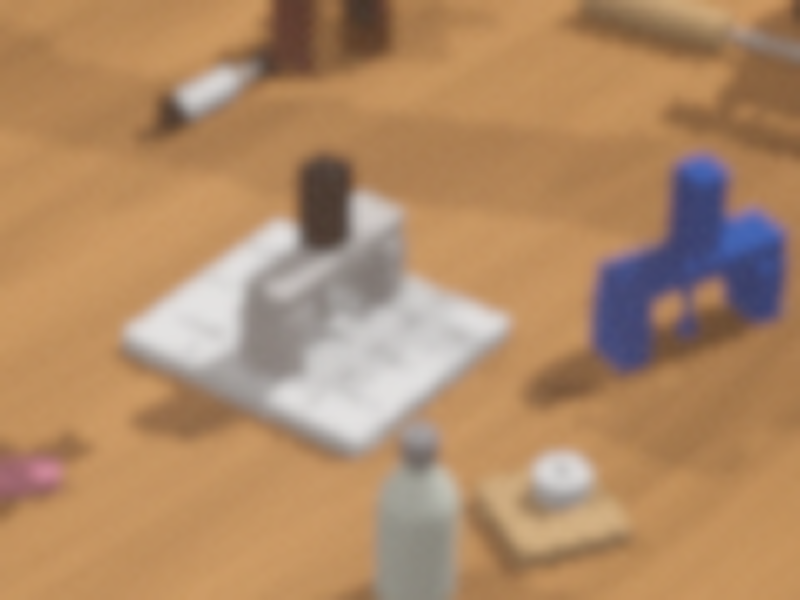

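The gauge stands upright on the plate: bridge centre (574.0, 85.2), about 2 mm from the spacer, bridge top 68 mm (12+56). Next I'll move to the tweezers.

```bash
python3 -c "
from h import *
print(go((.505,-.358,.207),77))
p=cloud('top5');q=sel(p,(.35,-.48,.06),(.8,-.1,.2));print(rect(q))"
```

```text
{'shift': array([ 10.57, -43.76,   0.05]), 'pos': array([0.5761, 0.0866, 0.2069]), 't': 7.4167, 'w': 0.0528, 'wf': array([-0.8, -0.2,  0.3]), 'yaw': np.float64(94.49), 'rotvec': array([-0.001, -0.003,  0.305])}
(array([ 739.9, -364.4]), array([ 50.4, 198.4]), 23.7)
```

```bash
python3 -m creep '[{"gripper":0.7,"x":0.2,"y":-1,"z":0,"ax":0,"ay":0,"az":0.01},{"gripper":0.7,"x":0.8,"y":-3.2,"z":0,"ax":0,"ay":0,"az":0.02},{"gripper":0.7,"x":1.5,"y":-6.4,"z":0,"ax":0,"ay":0,"az":0.04},{"gripper":0.7,"x":2.4,"y":-10,"z":0,"ax":0,"ay":0,"az":0.07},{"gripper":0.7,"x":3.3,"y":-13.8,"z":0,"ax":0,"ay":0,"az":0.1},{"gripper":0.7,"x":4.3,"y":-17.6,"z":0,"ax":0,"ay":0,"az":0.12},{"gripper":0.7,"x":5.2,"y":-21.4,"z":0,"ax":0,"ay":0,"az":0.15},{"gripper":0.7,"x":6.1,"y":-25.2,"z":0,"ax":0,"ay":0,"az":0.18},{"gripper":0.7,"x":7,"y":-29,"z":0,"ax":0,"ay":0,"az":0.2},{"gripper":0.7,"x":7.9,"y":-32.8,"z":0,"ax":0,"ay":0,"az":0.23},{"gripper":0.7,"x":8.8,"y":-36.6,"z":0,"ax":0,"ay":0,"az":0.26},{"gripper":0.7,"x":9.7,"y":-40,"z":0,"ax":0,"ay":0,"az":0.28},{"gripper":0.7,"x":10.2,"y":-42.4,"z":0,"ax":0,"ay":0,"az":0.3},{"gripper":0.7,"x":10.6,"y":-43.8,"z":0,"ax":0,"ay":0,"az":0.305},{"gripper":0.7,"x":10.6,"y":-43.8,"z":0,"ax":0,"ay":0,"az":0.305},{"gripper":0.7,"x":10.6,"y":-43.8,"z":0,"ax":0,"ay":0,"az":0.305}]' 30
python3 - <<'E'
from h import *
print(go((.505,-.358,.207),77))
grab('wrist','wrist6')
crop('wrist6',200,90,340,260,'c8')
E
```

```text
t: 8.75
ee_pos: [0.5053, -0.3577, 0.2079]
orientation: [0.113, 0.994, 0.001, -0.001]
wrist_force: [0.5, 0.2, 0.5]
width: 0.0615
{'shift': array([ 0.02, -0.04,  0.09]), 'pos': array([ 0.5053, -0.3577,  0.2079]), 't': 8.75, 'w': 0.0615, 'wf': array([0.5, 0.2, 0.5]), 'yaw': np.float64(76.98), 'rotvec': array([ 0.001, -0.001, -0.   ])}
scale 3.5294117647058822
```

View pics/wrist6.png

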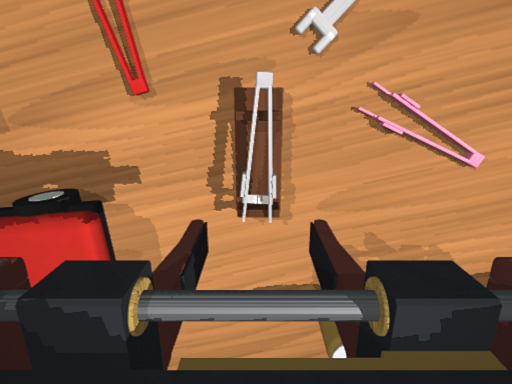

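View pics/c8.png

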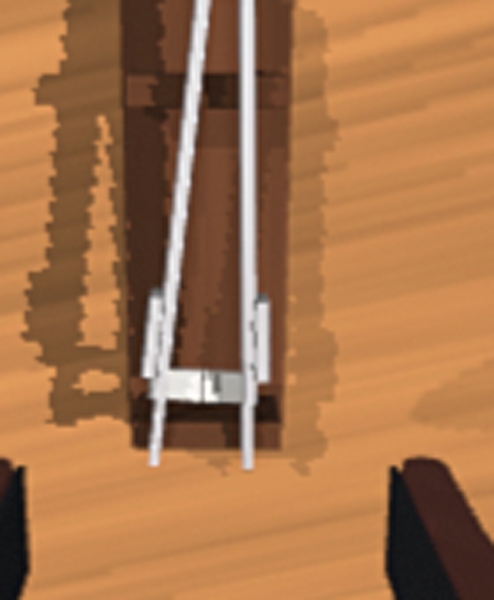

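The steel tweezers lie on the rest: tail (264,80), tips (244,220) and (270,220), finger pads near (243,185) and (274,186), and scale blade near (258,199). I'll measure them.

```bash
python3 - <<'E'
from h import *
f=lambda a,b,z:world('wrist6',200+a/3.5294,90+b/3.5294,z)
P={k:f(*v) for k,v in dict(l0=(153,291,.048),l1=(146,378,.048),r0=(264,297,.048),r1=(267,380,.048),tl=(154,465,.045),tr=(248,468,.045)).items()}
for k in P: print(k,np.round(P[k]*1000,1))
c=(P['l0']+P['l1']+P['r0']+P['r1'])/4; print('padc',c, 'w',np.linalg.norm(P['l0']-P['r0']),np.linalg.norm(P['l1']-P['r1']))
p=cloud('wrist6')
q=sel(p,(.36,-.46,.037),(.6,-.27,.06)); print('tw',len(q),rect(q),np.percentile(q[:,2],[5,50,95]))
q=sel(p,(.36,-.45,.003),(.6,-.27,.04)); print('rest',len(q),rect(q))
tl=world('wrist6',264,80,.045); m=(P['tl']+P['tr'])/2; print('tail',tl,'tipmid',m,np.degrees(np.arctan2(*(m-tl)[[1,0]])))
# fixed arm line
a=f(244,20,.048);b=f(249,460,.048);print('fixed yaw',np.degrees(np.arctan2(*(b-a)[[1,0]])))
E
```

```text
l0 [ 496.3 -373.5   48. ]
l1 [ 522.9 -382.3   48. ]
r0 [ 505.8 -340.9   48. ]
r1 [ 532.1 -345.5   48. ]
tl [ 553.2 -387.3   45. ]
tr [ 561.  -357.8   45. ]
padc [ 0.51429017 -0.36054465  0.048     ] w 0.03398085736942088 0.03788519894518724
tw 1469 (array([ 480.2, -353.5]), array([ 39.1, 161.9]), 77.6) [0.04150078 0.04649744 0.04855732]
rest 4961 (array([ 470.7, -356.3]), array([212.1, 184. ]), 3.2)
tail [ 0.40980843 -0.33114155  0.045     ] tipmid [ 0.55708964 -0.372561    0.045     ] -15.707416110810135
fixed yaw -11.72322617056466
```

```bash
python3 - <<'E'
from h import *
a=world('wrist6',259.5,89,.005);b=world('wrist6',258,215,.005);print('rest yaw',np.degrees(np.arctan2(*(b-a)[[1,0]])),(a+b)/2)
print(go((.5143,-.3605,.036),75.5))
E
```

```text
rest yaw -13.654778933799811 [ 0.48968564 -0.35491156  0.005     ]
{'shift': array([-0.91, -0.24, 17.2 ]), 'pos': array([ 0.5061, -0.3564,  0.208 ]), 't': 8.8, 'w': 0.0615, 'wf': array([-0.1,  0.5,  0.1]), 'yaw': np.float64(77.11), 'rotvec': array([ 0.001, -0.001,  0.028])}
```

```bash
python3 -m creep '[{"gripper":0.7,"x":-0.3,"y":0,"z":1,"ax":0,"ay":0,"az":0.01},{"gripper":0.7,"x":-0.9,"y":-0.2,"z":3.5,"ax":0,"ay":0,"az":0.025},{"gripper":0.7,"x":-0.9,"y":-0.2,"z":6.5,"ax":0,"ay":0,"az":0.025},{"gripper":0.7,"x":-0.9,"y":-0.2,"z":9,"ax":0,"ay":0,"az":0.025},{"gripper":0.7,"x":-0.9,"y":-0.2,"z":10,"ax":0,"ay":0,"az":0.025},{"gripper":0.7,"x":-0.9,"y":-0.2,"z":10,"ax":0,"ay":0,"az":0.025},{"gripper":0.7,"x":-0.9,"y":-0.2,"z":10,"ax":0,"ay":0,"az":0.025}]' 30
python3 - <<'E'
from h import *
print(go((.5143,-.3605,.036),75.5))
grab('wrist','wrist7')
crop('wrist7',190,150,330,270,'c9')
E
```

```text
t: 9.38
ee_pos: [0.5146, -0.3612, 0.1087]
orientation: [0.125, 0.992, 0.0, -0.0]
wrist_force: [0.5, 0.1, 0.1]
width: 0.0612
{'shift': array([0.04, 0.05, 7.27]), 'pos': array([ 0.5146, -0.3612,  0.1087]), 't': 9.3833, 'w': 0.0612, 'wf': array([0.5, 0.1, 0.1]), 'yaw': np.float64(75.65), 'rotvec': array([ 0.   , -0.   ,  0.003])}
scale 5.0
```

View pics/c9.png

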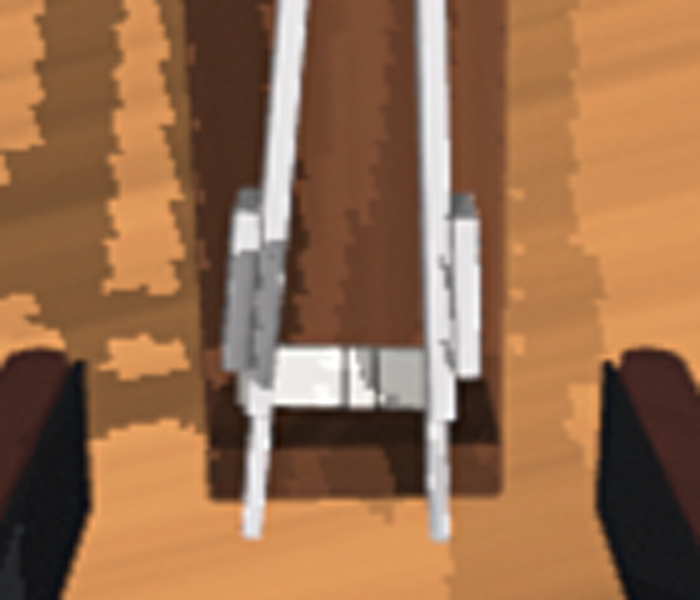

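```bash
python3 - <<'E'
from h import *
f=lambda a,b,z=.048:world('wrist7',190+a/5,150+b/5,z)
l0,l1,r0,r1=f(234,205),f(222,368),f(478,212),f(481,374)
c=(l0+l1+r0+r1)/4
for n,x in dict(l0=l0,l1=l1,r0=r0,r1=r1,c=c).items(): print(n,np.round(x*1000,1))
print(np.linalg.norm(l0-r0),np.linalg.norm(l1-r1))
print(go((c[0],c[1],.036),75.5))
E
```

```text
l0 [ 496.9 -374.5   48. ]
l1 [ 521.7 -383.3   48. ]
r0 [ 506.9 -339.6   48. ]
r1 [ 532.5 -344.9   48. ]
c [ 514.5 -360.6   48. ]
0.0363908730590526 0.039922839295086984
{'shift': array([0.1 , 0.12, 7.37]), 'pos': array([ 0.515 , -0.362 ,  0.1097]), 't': 9.4333, 'w': 0.0611, 'wf': array([ 0.1, -0.3, -0.4]), 'yaw': np.float64(75.62), 'rotvec': array([-0.   ,  0.002,  0.002])}
```

```bash
python3 -m creep '[{"gripper":0.7,"x":0.1,"y":0.1,"z":1,"ax":0,"ay":0,"az":0},{"gripper":0.7,"x":0.1,"y":0.1,"z":3,"ax":0,"ay":0,"az":0},{"gripper":0.7,"x":0.1,"y":0.1,"z":5,"ax":0,"ay":0,"az":0},{"gripper":0.7,"x":0.1,"y":0.1,"z":6.8,"ax":0,"ay":0,"az":0},{"gripper":0.7,"x":0.1,"y":0.1,"z":7.3,"ax":0,"ay":0,"az":0},{"gripper":0.55,"x":0.1,"y":0.1,"z":7.3,"ax":0,"ay":0,"az":0},{"gripper":0.45,"x":0.1,"y":0.1,"z":7.3,"ax":0,"ay":0,"az":0},{"gripper":0.4,"x":0.1,"y":0.1,"z":7.3,"ax":0,"ay":0,"az":0},{"gripper":0.35,"x":0.1,"y":0.1,"z":7.3,"ax":0,"ay":0,"az":0},{"gripper":0.34,"x":0.1,"y":0.1,"z":7.3,"ax":0,"ay":0,"az":0},{"gripper":0.34,"x":0.1,"y":0.1,"z":7.3,"ax":0,"ay":0,"az":0},{"gripper":0.34,"x":0.1,"y":0.1,"z":7.3,"ax":0,"ay":0,"az":0}]' 30
python3 - <<'E'
from h import *
print(go((.5145,-.3606,.036),75.5))
E
```

```text
t: 10.43
ee_pos: [0.5144, -0.3612, 0.037]
orientation: [0.125, 0.992, -0.0, 0.001]
wrist_force: [0.3, 2.0, 6.9]
width: 0.03
{'shift': array([0.01, 0.06, 0.1 ]), 'pos': array([ 0.5144, -0.3612,  0.037 ]), 't': 10.4333, 'w': 0.03, 'wf': array([0.3, 2. , 6.9]), 'yaw': np.float64(75.58), 'rotvec': array([-0.   ,  0.002,  0.001])}
```

The width is 30 mm, but the wrist feels about 7 N upward. I'll look before lifting.

```bash
python3 - <<'E'
from h import *
grab('wrist','wrist8'); print(go((.5145,-.3606,.036),75.5))
crop('wrist8',150,100,370,265,'c10')
E
```

```text
{'shift': array([0.01, 0.05, 0.1 ]), 'pos': array([ 0.5144, -0.3611,  0.037 ]), 't': 10.4833, 'w': 0.03, 'wf': array([-0. ,  1.3,  6.9]), 'yaw': np.float64(75.59), 'rotvec': array([-0.   ,  0.002,  0.001])}
scale 3.6363636363636362
```

View pics/c10.png

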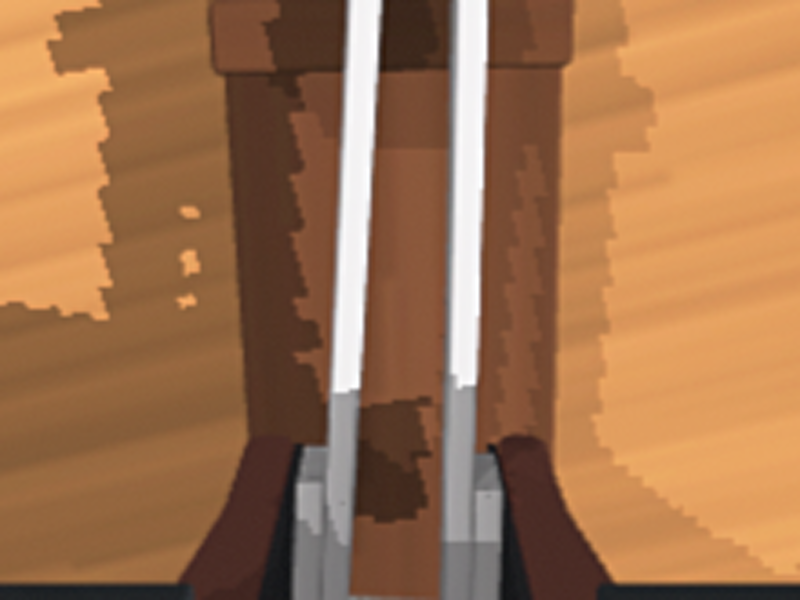

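The pads are seated in the fingers (crop 310,510 and 490,510). I'll lift now.

```bash
python3 -m creep '[{"gripper":0.31,"x":0,"y":0,"z":-0.1,"ax":0,"ay":0,"az":0},{"gripper":0.31,"x":0,"y":0,"z":-0.3,"ax":0,"ay":0,"az":0},{"gripper":0.31,"x":0,"y":0,"z":-0.8,"ax":0,"ay":0,"az":0},{"gripper":0.31,"x":0,"y":0,"z":-1.8,"ax":0,"ay":0,"az":0},{"gripper":0.31,"x":0,"y":0,"z":-3.2,"ax":0,"ay":0,"az":0},{"gripper":0.31,"x":0,"y":0,"z":-4.8,"ax":0,"ay":0,"az":0},{"gripper":0.31,"x":0,"y":0,"z":-6.4,"ax":0,"ay":0,"az":0},{"gripper":0.31,"x":0,"y":0,"z":-7.8,"ax":0,"ay":0,"az":0},{"gripper":0.31,"x":0,"y":0,"z":-8.7,"ax":0,"ay":0,"az":0},{"gripper":0.31,"x":0,"y":0,"z":-9,"ax":0,"ay":0,"az":0},{"gripper":0.29,"x":0,"y":0,"z":-9,"ax":0,"ay":0,"az":0},{"gripper":0.275,"x":0,"y":0,"z":-9,"ax":0,"ay":0,"az":0},{"gripper":0.275,"x":0,"y":0,"z":-9,"ax":0,"ay":0,"az":0},{"gripper":0.275,"x":0,"y":0,"z":-9,"ax":0,"ay":0,"az":0},{"gripper":0.275,"x":0,"y":0,"z":-9,"ax":0,"ay":0,"az":0}]' 30
python3 - <<'E'
from h import *
for n in ('wrist','top','scene'): grab(n,n+'9')
print(go((.5145,-.3606,.126),75.5))
E
```

```text
t: 11.73
ee_pos: [0.5129, -0.3607, 0.1249]
orientation: [0.126, 0.992, 0.0, -0.001]
wrist_force: [0.6, 1.0, 0.3]
width: 0.0244
{'shift': array([-0.13,  0.06, -0.08]), 'pos': array([ 0.5131, -0.3609,  0.1252]), 't': 11.8833, 'w': 0.0246, 'wf': array([ 0.5, -0.2, -0.2]), 'yaw': np.float64(75.57), 'rotvec': array([ 0.   , -0.001,  0.001])}
```

View pics/wrist9.png

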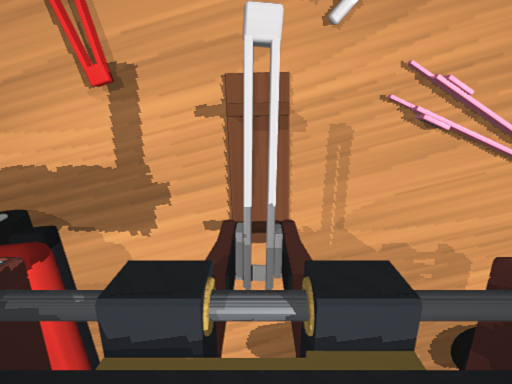

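View pics/scene9.png

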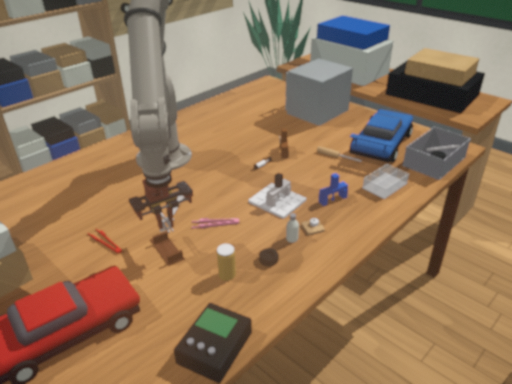

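View pics/top9.png

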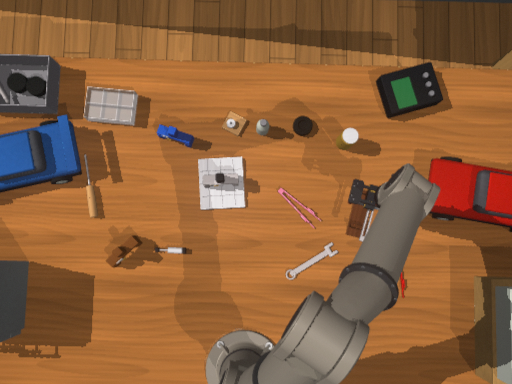

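The tweezers are up, and the gauge is still standing on the plate at (221,179) in the top view. I'll check the gap.

```bash
python3 - <<'E'
from h import *
crop('wrist9',220,215,300,295,'c11',7.5); crop('scene9',130,190,210,250,'c12')
s=monitor.get_state(); R=Ro.from_quat(s['orientation'])
p=cloud('wrist9')
t=R.inv().apply(p.reshape(-1,3)-s['ee_pos']).reshape(p.shape)*1000
for r in (60,100,140,180,200,215,230,245,260,272,280,287):
    row=t[r,225:300]; k=(row[:,2]<25)
    print(r,[(225+i,*np.round(row[i],1)) for i in np.where(np.diff(k.astype(int))!=0)[0]][:6] if 0 else '', [ (225+i, round(row[i+1 if not k[i] else i][0],1),round(row[i+1 if not k[i] else i][1],1),round(row[i+1 if not k[i] else i][2],1)) for i in np.where(np.diff(k.astype(int))!=0)[0]])
E
```

```text
scale 7.5
scale 10.0
60  [(np.int64(243), np.float64(95.1), np.float64(-7.5), np.float64(-8.2)), (np.int64(252), np.float64(95.2), np.float64(-4.0), np.float64(-7.4)), (np.int64(269), np.float64(96.2), np.float64(4.2), np.float64(0.3)), (np.int64(279), np.float64(95.3), np.float64(8.0), np.float64(-6.8))]
100  [(np.int64(243), np.float64(78.3), np.float64(-7.8), np.float64(-7.1)), (np.int64(252), np.float64(78.2), np.float64(-4.1), np.float64(-8.0)), (np.int64(268), np.float64(78.4), np.float64(4.1), np.float64(2.7)), (np.int64(278), np.float64(78.2), np.float64(7.7), np.float64(-8.8))]
140  [(np.int64(243), np.float64(60.2), np.float64(-8.0), np.float64(-8.9)), (np.int64(252), np.float64(59.2), np.float64(-4.4), np.float64(-0.8)), (np.int64(268), np.float64(60.3), np.float64(3.8), np.float64(-9.6)), (np.int64(277), np.float64(60.1), np.float64(7.7), np.float64(-8.2))]
180  [(np.int64(243), np.float64(40.3), np.float64(-8.3), np.float64(-7.5)), (np.int64(251), np.float64(40.6), np.float64(-4.8), np.float64(-8.5)), (np.int64(267), np.float64(40.7), np.float64(3.6), np.float64(-8.8)), 
[... 1193 characters left out ...]
64(-8.0), np.float64(-13.3), np.float64(-20.3)), (np.int64(242), np.float64(-23.3), np.float64(-10.2), np.float64(2.9)), (np.int64(273), np.float64(-15.4), np.float64(6.8), np.float64(-9.1)), (np.int64(282), np.float64(-7.4), np.float64(11.1), np.float64(-21.1))]
287  [(np.int64(233), np.float64(-7.8), np.float64(-13.3), np.float64(-26.4)), (np.int64(243), np.float64(-19.5), np.float64(-9.0), np.float64(-9.6)), (np.int64(250), np.float64(-23.2), np.float64(-5.9), np.float64(-4.2)), (np.int64(265), np.float64(-19.2), np.float64(3.0), np.float64(-9.9)), (np.int64(272), np.float64(-19.7), np.float64(6.3), np.float64(-9.2)), (np.int64(283), np.float64(-7.9), np.float64(11.2), np.float64(-26.2))]
```

View pics/c11.png

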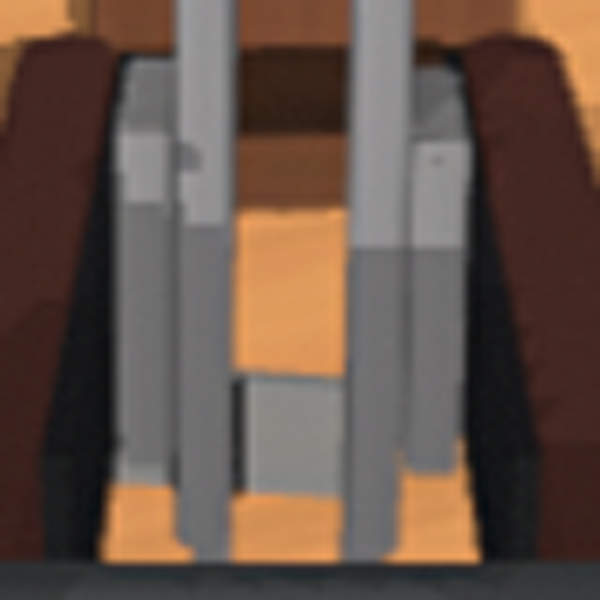

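View pics/c12.png

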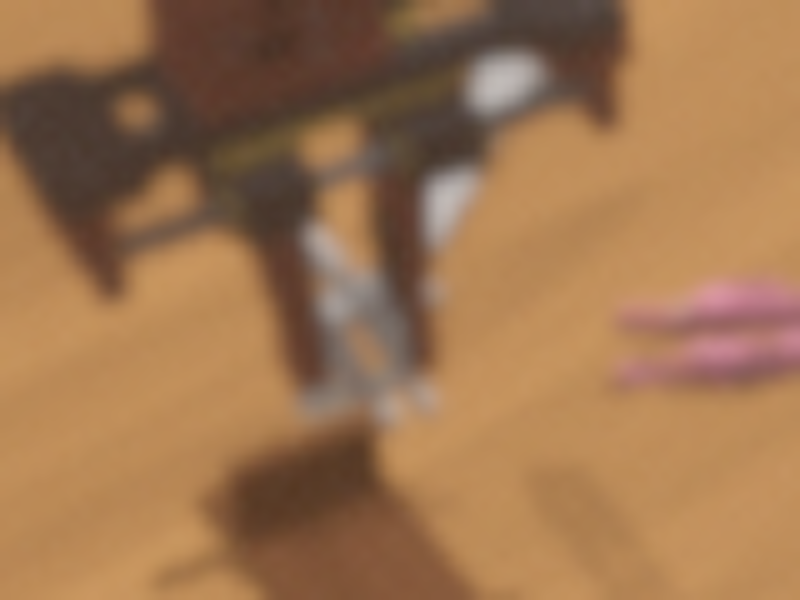

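The arms are parallel, with about 8.5–9 mm between their inner edges. Only the 8 mm line is visible, beside the moving arm's edge (crop 240,435). I'll trim very slightly and let it settle.

```bash
python3 -m creep '[{"gripper":0.27,"x":0,"y":0,"z":0,"ax":0,"ay":0,"az":0},{"gripper":0.27,"x":0,"y":0,"z":0,"ax":0,"ay":0,"az":0},{"gripper":0.27,"x":0,"y":0,"z":0,"ax":0,"ay":0,"az":0},{"gripper":0.27,"x":0,"y":0,"z":0,"ax":0,"ay":0,"az":0},{"gripper":0.27,"x":0,"y":0,"z":0,"ax":0,"ay":0,"az":0},{"gripper":0.27,"x":0,"y":0,"z":0,"ax":0,"ay":0,"az":0},{"gripper":0.27,"x":0,"y":0,"z":0,"ax":0,"ay":0,"az":0},{"gripper":0.27,"x":0,"y":0,"z":0,"ax":0,"ay":0,"az":0}]' 30
python3 - <<'E'
from h import *
print(go((.5145,-.3606,.126),75.5)); print(np.abs(monitor.get_state()['qvel']).max())
grab('wrist','wrist10'); grab('top','top10')
crop('wrist10',220,215,300,295,'c13',7.5)
p=cloud('top10')
for nm,lo,hi in(('handletop',(.53,.04,.113),(.62,.15,.13)),('bridge',(.53,.0,.062),(.62,.18,.073))):
    q=sel(p,lo,hi); print(nm,len(q),rect(q),np.median(q[:,2]))
E
```

```text
t: 12.55
ee_pos: [0.5133, -0.3609, 0.1257]
orientation: [0.126, 0.992, -0.0, 0.0]
wrist_force: [-0.1, -0.1, -0.2]
width: 0.024
{'shift': array([-0.11,  0.06, -0.03]), 'pos': array([ 0.5133, -0.3609,  0.1257]), 't': 12.55, 'w': 0.024, 'wf': array([-0.1, -0.1, -0.2]), 'yaw': np.float64(75.57), 'rotvec': array([-0.   ,  0.   ,  0.001])}
0.0010950255669327344
scale 7.5
handletop 64 (array([573. ,  87.9]), array([21.6, 23.3]), 3.2) 0.11980346405561548
bridge 251 (array([572. ,  87.3]), array([ 34.2, 104.3]), 4.1) 0.06771538262591892
```

View pics/c13.png

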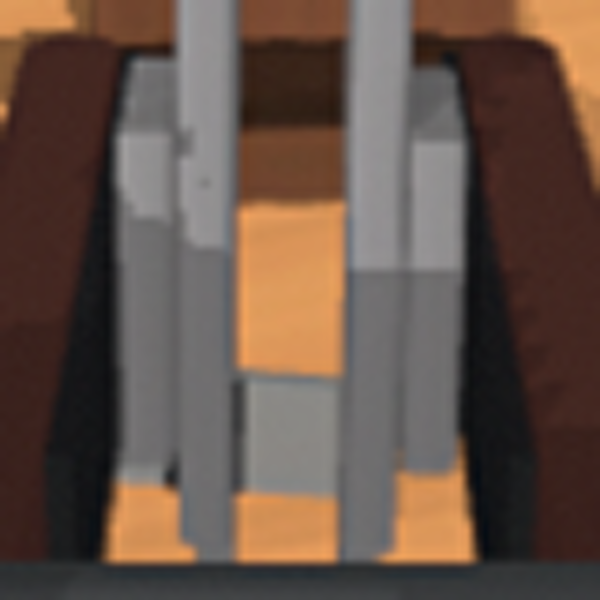

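The width is 24.0 mm, which gives an 8 mm gap. The arm's inner edge lies on the 8 mm line and everything is still. I'll hand in.

```bash
python3 -c "
from h import *
print(bot.finish_job())"
```

```text
the job is handed in; nothing more can be done
None
```

I stood the gauge over the spacer on the plate, then lifted the tweezers and squeezed them to that spacer's thickness. I handed the job in at about 12.7 s with the arm still holding them; no verdict was reported.

- **Spacer:** the disc on the plate is the thin one. Its top measured about 20 mm above the bench (12 mm plate plus 8 mm).
- **Gauge:** it stands released and upright, about 2 mm from the spacer's centre. The bridge top measured 68 mm and the handle top 120 mm, as expected with both legs on the plate. The foot's reading wasn't read off directly; I infer 8 mm from these heights.
- **Tweezers:** they are held with the grip point about 13 cm above the bench, roughly 9 cm of lift. The width over the pads is 24.0 mm, which means an 8 mm gap. The moving arm's inner edge lies by the 8 mm line and the robot's joints were at rest. Before the last small squeeze, camera depth put the gap at 8.5–9 mm, still within the 2 mm allowed. I checked the final gap only by finger width and the scale line.
- **Disagreements:** the first move call was refused for missing values and nothing moved. The fixed cameras first put the gauge about 8 mm apart, so I relied on the wrist camera. The wrist also read about 7 N upward while the fingers closed on the tweezers, and this vanished on lifting.
- **Other things:** the other bench items looked unmoved in the last overall views.

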